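# Sweep the stone offcuts off the cutting block into the scrap pan

### The job

Clear the cutting block: using the closed fingers as a brush, sweep the three dark stone offcuts along the block and off its edge, so that all of them drop into the empty steel scrap pan beside it. Only push them, do not pick them up or carry them, and leave the blue glass tesserae, the hardie, the hammer and the nippers where they are.

Things in the scene. Friction and masses are not known exactly. Their poses are not given: they have to be found in the camera images.
- block: laminated wooden cutting block, fixed, 350 (x) x 360 (y) x 45 mm high; origin: centre of its underside, so its flat top is 45 mm above the table; its x axis points away from the robot (turned up to 9 degrees), its y axis to the robot's left. Its left and right edges are at its y = +180 and -180 mm.
- pan: empty bare-steel scrap pan, fixed, 300 (x) x 150 (y) x 40 mm high, walls 3 mm, open on top, a dark handle at each short end; origin: centre of its underside; axes parallel to the block's. A long side stands against the block's left or right edge (which one varies; 1 mm gap), the rim 5 mm below the block's top, so that what is pushed off that edge drops in.
- stock: dark wooden stock tray in three compartments full of blue, red-brown and white tesserae, fixed, 300 x 150 x 40 mm high, against the block's other edge; origin: centre of its underside. Nothing belongs in it now.
- offcut_a: offcut: broken, very dark grey basalt, irregular, 26 to 35 mm wide, 18 mm high, flat underside; loose, 20 to 40 g, on top of the block; origin: centre of its underside. To be swept into the pan. It starts 75 mm or more from the block's left and right edges. Offcuts and tessera_a lie 36 mm or more apart along the block's x (centres), so a straight push along the block's y meets no other piece.
- offcut_b: offcut: broken, very dark grey basalt, irregular, 25 to 32 mm wide, 17 mm high, flat underside; loose, 20 to 40 g, on top of the block; origin: centre of its underside. To be swept into the pan. It starts 75 mm or more from the block's left and right edges. Offcuts and tessera_a lie 36 mm or more apart along the block's x (centres), so a straight push along the block's y meets no other piece.
- offcut_c: offcut: broken, very dark grey basalt, irregular, 28 to 36 mm wide, 21 mm high, flat underside; loose, 20 to 40 g, on top of the block; origin: centre of its underside. To be swept into the pan. It starts 75 mm or more from the block's left and right edges. Offcuts and tessera_a lie 36 mm or more apart along the block's x (centres), so a straight push along the block's y meets no other piece.
- tessera_a: finished tessera cube of bright blue glass, 18 x 18 x 14 mm high, 12 g, loose on top of the block; origin: centre of its underside. To be left where it lies. It lies among the offcuts.
- tessera_b: finished tessera cube of bright blue glass, 18 x 18 x 14 mm high, 12 g, loose on top of the block; origin: centre of its underside. To be left where it lies. It lies at the far left corner of the block, beyond the offcuts.
- hardie: hardie on the far half of the block, beyond the offcuts: steel plate 72 (x) x 130 (y) x 14 mm with an upright steel chisel at its middle, 22 x 48 mm, edge 94 mm above the plate's underside; loose, 1.5 kg; origin: centre of the plate's underside. A bystander: at least 38 mm from the centre of every offcut.
- hammer: mosaic hammer lying on the table to the right of the block, handle along x: wooden handle, curved dark steel head 170 mm long, 250 mm overall, 24 mm high; origin: middle of its underside. A bystander.
- nippers: wheel nippers with red grips lying on the table left of the block, 200 mm long along x, 14 mm high; origin: on the underside near the middle. A bystander.

How it is judged:
By the outcome, as a careful person would: the job done as asked, in the order asked, and still so for the second after the job is handed in, with the robot touching nothing.
It also fails if it takes over 61 s, if anything falls off the work surface, if the arm or the gripper's body presses on something with over 40 N, if the wrist force passes 120 N, or if a joint passes its speed limit or range.

### The arm

A 6-joint arm with a two-finger parallel gripper is mounted at the origin on the work surface. World frame = base frame: x ahead of the robot, y to its left, z up, the work surface at z = 0. Lengths are in m, angles in degrees, forces in N, time in s.
With the tool pointing down it reaches from about 0.35 to 0.875 m from the base axis. Payload 4.2 kg.
Tool frame: the origin (TCP) lies midway between the tips of the shut fingers; the grasp point (between the pads) lies 19 mm behind it; z points along the fingers, y is the direction in which the jaws open and shut (so a half turn about z gives the same grasp; the last joint's range is limited). The gripper opens to 87 mm and grips with 3 to 60 N. Pads are 19 mm wide; open, the fingers measure 117 mm over their backs; the gripper's body (75 mm by 190 mm) begins 51 mm behind the grasp point.
Start: joints at [85.692, 22.042, 0.453, 0, -68.411, -14.817], TCP at [0.205, 0.59, 0.223] pointing down, gripper open.
Joint ranges: [-179.83, 179.83], [-69.29, 118.12], [-61.27, 80.66], [-181.25, 117.63], [-171.15, -9.14], [-177.46, 177.46]. Speed limits (degrees/s): [159.86, 159.86, 180, 180, 180, 180].

### API

Orientations are given as a 3x3 rotation matrix whose columns are the frame's x, y, z axes.
In Python, from station import r gives the robot as it stands.
- The arm moves only by the tool carry_out, never from a script. Its argument "steps" is a list of rows, each a list of 2 entries, a list of its own where there are three numbers: the shift along the tool's x, y, z in cm, then the turn about the tool's z in degrees. In form: [[[x, y, z], twist], ...]. A call has 1 to 20 rows; each row is the pose to reach, as a shift and turn from the pose measured when the call began, along the tool's axes at that moment; what a row does not reach only later rows make up. A row lasts 1/10 s, in which the tool goes at most 50 mm and 8.59 degrees, less where a joint would pass 70% of its speed; a pose out of reach is approached as far as the arm can. A call with a gripper value outside its range is refused whole. "gripper" is the gripper's target within -1 to 1 (fully open at 1, half-way at 0, shut at -1), set as the call begins (left out, the last holds). The fingers move at their own pace and stop on an object; the grip force is fixed at half the most. Time passes only in rows, so rows that repeat a pose let the fingers close. It gives the time, the measured TCP pose, the force and the opening at its end, in the units of the state.
- r.sense(): the state, without advancing time (a new reading comes with each control period).
- r.capture(name): name is "scene" or "top"; returns the picture (480x640x3 uint8, red, green, blue); there is no depth.
- r.calibration(name): a dict with "camera_matrix" (3x3 intrinsics, pixels), "world_from_camera" (4x4, takes a point from camera to world coordinates). Camera axes: x right, y up, looking along -z (the intrinsics and any distortion apply to the point x, -y, -z); pixel columns grow to the right and rows downward; lengths in m; the calibration is good to about 2 mm. A picture is of the moment at which its call begins. calibration takes no time and is no camera call.
- r.finish_job(): hands the job in, once; it reports no verdict.
Trained networks look in the newest picture that a camera, given by its name, has taken for a name from the list of things; names that differ only in an ending like _2 or _b are one class to them, and where a whole thing is asked for, a point or a joint stands for the part that bears it (a point fixed in the world has none). Each returns a list of dicts, best first, with "confidence" (0 to 1); they miss things now and then, are a little off and sometimes report something else, mostly with a low value. They report only what shows in the picture. A call takes as long as a camera call.
- r.cut_out(camera, target): "pixels" (480x640 bool, what is visible of it).
- r.place_of(camera, target): "centre" ([x, y, z] in m, in world coordinates, good to about 4 mm: a listed point, or the origin of a listed thing).
The state is a dict: "time_s": time; "joints": joint angles; "joint_velocities": joint speeds; "effort": joint torques, N m; "tcp_pos": TCP position; "ee_rot": TCP orientation; "wrist_force": force on the tool from outside, world axes, zero at the start; "moment": the same for the moment, N m; "gripper_width": opening from 0.0 (shut) to 1.0 (fully open).
Only numpy, scipy, OpenCV 4.12 (cv2) and the standard library are available. Lean on these libraries where they do the work, as an engineer would, in place of code of your own. Each camera call takes 0.05 s, during which the arm holds its last target. There are 200 camera calls.

## Working session

There is one attempt and no reset: what is moved stays moved. The work goes in short steps, Python scripts to look and compute and a tool call to move; the robot and the scene stay as the last step left them, time stands still between calls to the robot, and variables do not carry over. Pictures are saved under pics/ and viewed, about 8 in all and at most 12, crops included, and the job is handed in when it is done.

Besides the shell and the picture viewer there is one more tool, called after ">>>" by a JSON object that holds its "api" and its "payload". carry_out: Moves the arm, as the interface text tells. Its arguments: {"type":"object","properties":{"steps":{"type":"array","items":{"type":"array"}},"gripper":{"type":"number"}},"required":["steps"]}

```bash
mkdir -p pics
cat > h.py <<'E'
import numpy as np,cv2
from station import r
def ray(cam,uv):
    c=r.calibration(cam);K=np.array(c["camera_matrix"]);T=np.array(c["world_from_camera"])
    d=np.linalg.inv(K)@np.array([uv[0],uv[1],1.]);d=np.array([d[0],-d[1],-d[2]])
    return T[:3,3],T[:3,:3]@d
def at(cam,uv,z):
    o,d=ray(cam,uv);return o+d*(z-o[2])/d[2]
def save(cam,n):
    im=r.capture(cam);cv2.imwrite(f"pics/{n}.png",im[:,:,::-1]);return im
E
python3 - <<'E'
from h import *
np.set_printoptions(precision=4,suppress=True)
s=r.sense();print(s["time_s"],s["tcp_pos"],s["ee_rot"],s["gripper_width"])
for c in("scene","top"):
    im=save(c,c+"0");k=r.calibration(c);print(c,k["camera_matrix"],k["world_from_camera"])
    for t in("block","pan","stock","offcut_a","tessera_a","hardie"):
        print(t,[(round(d["confidence"],2),np.round(d["centre"],3).tolist()) for d in r.place_of(c,t)][:6])
print(r.sense()["time_s"])
a=cv2.imread("pics/scene0.png");b=cv2.imread("pics/top0.png")
E
```

```text
0.0 [0.2046 0.5899 0.2215] [[ 0.9448 -0.3278 -0.0006]
 [-0.3278 -0.9448 -0.0021]
 [ 0.0001  0.0022 -1.    ]] 1.0014338738917654
scene [[445.9334   0.     321.2209]
 [  0.     445.9334 236.9064]
 [  0.       0.       1.    ]] [[ 0.6761 -0.5103  0.5315  1.1912]
 [ 0.7368  0.4762 -0.48   -0.5416]
 [-0.0082  0.7161  0.698   0.8554]
 [ 0.      0.      0.      1.    ]]
block [(0.92, [0.627, 0.052, -0.004]), (0.53, [0.503, 0.087, 0.046])]
pan [(0.97, [0.628, -0.21, 0.001])]
stock [(0.74, [0.617, 0.307, 0.002]), (0.36, [0.628, 0.051, -0.002])]
offcut_a [(0.62, [0.599, 0.064, 0.04]), (0.5, [0.641, 0.029, 0.044]), (0.45, [0.502, 0.086, 0.047]), (0.17, [0.626, -0.206, -0.002])]
tessera_a [(0.58, [0.549, -0.029, 0.042]), (0.53, [0.723, 0.165, 0.044])]
hardie [(0.95, [0.73, 0.066, 0.042]), (0.48, [0.506, 0.088, 0.048])]
top [[539.726    0.     317.2164]
 [  0.     539.726  234.841 ]
 [  0.       0.       1.    ]] [[ 0.0191  0.9921 -0.1237  0.4185]
 [-0.9998  0.0197  0.0029 -0.0045]
 [ 0.0053  0.1236  0.9923  1.572 ]
 [ 0.      0.      0.      1.    ]]
block [(0.58, [0.623, 0.05, 0.001])]
pan []
stock [(0.91, [0.621, 0.306, -0.0])]
offcut_a [(0.66, [0.504, 0.088, 0.05]), (0.57, [0.598, 0.063, 0.044]), (0.56, [0.641, 0.03, 0.047])]
tessera_a [(0.49, [0.722, 0.175, 0.042]), (0.42, [0.545, -0.024, 0.047])]
hardie [(0.56, [0.732, 0.062, 0.043])]
0.7
```

View pics/top0.png

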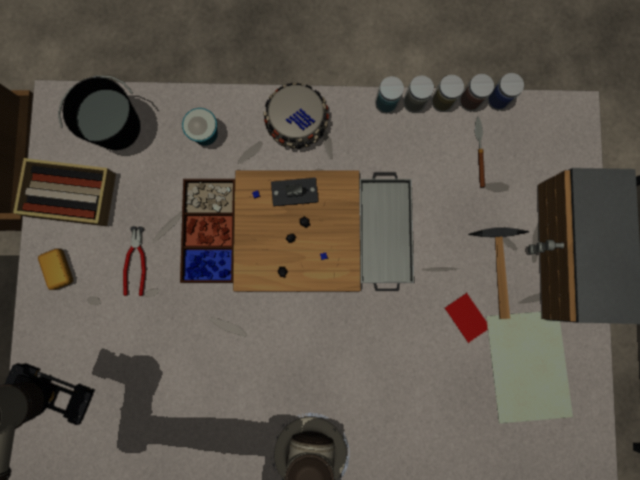

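View pics/scene0.png

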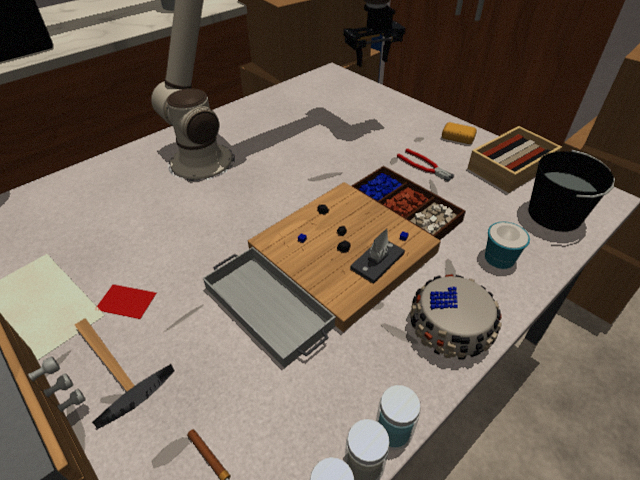

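The top view shows the pan to the right of the block (pixel about 387,232). The offcuts are at (282,272), (291,238) and (305,222), the tesserae at (324,257) and (256,194), and the hardie at (295,191). The scene view agrees. Next I'll refine positions, heights and the block angle.

```bash
cat > m.py <<'E'
from h import *
np.set_printoptions(precision=4,suppress=True)
def run(targets=("offcut_a","tessera_a")):
    for t in targets:
        P={}
        for c in("scene","top"):
            r.capture(c)
            P[c]=[d["pixels"] for d in r.cut_out(c,t) if 4<d["pixels"].sum()<600]
        for m in P["top"]:
            a=np.argwhere(m).mean(0)[::-1];o1,d1=ray("top",a);best=None
            for n in P["scene"]:
                b=np.argwhere(n).mean(0)[::-1];o2,d2=ray("scene",b)
                s=np.linalg.lstsq(np.c_[d1,-d2],o2-o1,rcond=None)[0]
                p,q=o1+d1*s[0],o2+d2*s[1];g=np.linalg.norm(p-q)
                if best is None or g<best[0]: best=(g,(p+q)/2,n)
            if best is None: print(t,"top only",a,at("top",a,.055));continue
            ext=np.array([at("scene",u[::-1],.055) for u in np.argwhere(best[2])])
            print(t,a,"gap",round(best[0],4),"tri",best[1],"x",ext[:,0].min(),ext[:,0].max(),"y",ext[:,1].min(),ext[:,1].max())
E
python3 - <<'E'
from m import *
run()
r.capture("top")
for t,z in(("stock",.04),("block",.045),("pan",.04)):
  for c in("scene","top"):
    r.capture(c)
    D=r.cut_out(c,t)
    if not D: continue
    pts=np.array([at(c,u[::-1],z)[:2] for u in np.argwhere(D[0]["pixels"])],np.float32)
    print(t,c,D[0]["confidence"],cv2.minAreaRect(pts*1000))
print(r.sense()["time_s"])
E
```

```text
offcut_a [290.6533 236.9467] gap 0.0001 tri [0.6066 0.0687 0.0001] x 0.627045133004589 0.6617416198348485 y 0.011397527903372118 0.04853607817596539
offcut_a [304.5698 221.1628] gap 0.0002 tri [0.6457 0.0277 0.0573] x 0.627045133004589 0.6617416198348485 y 0.011397527903372118 0.04853607817596539
tessera_a [255.9286 194.0238] gap 0.0001 tri [0.7217 0.1684 0.0542] x 0.7088394814545221 0.7356420975938025 y 0.15352190370992203 0.18198245124929213
tessera_a [323.4583 255.4583] gap 0.2549 tri [0.6484 0.0489 0.0956] x 0.7088394814545221 0.7356420975938025 y 0.15352190370992203 0.18198245124929213Traceback (most recent call last):
  File "<stdin>", line 9, in <module>
  File "h.py", line 8, in at
    o,d=ray(cam,uv);return o+d*(z-o[2])/d[2]
        ~~~^^^^^^^^
  File "h.py", line 4, in ray
    c=r.calibration(cam);K=np.array(c["camera_matrix"]);T=np.array(c["world_from_camera"])
ValueError: time passes only in moves, steps and waits
```

```bash
sed -i 's/^def ray/import functools\n@functools.lru_cache\ndef cal(c): return r.calibration(c)\ndef ray/; s/c=r.calibration(cam)/c=cal(cam)/' h.py
python3 - <<'E'
from h import *
cal("top");cal("scene")
for t,z in(("stock",.04),("block",.045),("pan",.04),("offcut_a",.054)):
  for c in("scene","top"):
    r.capture(c)
    for D in r.cut_out(c,t)[:3 if t[0]=="o" else 1]:
      pts=np.array([at(c,u[::-1],z)[:2] for u in np.argwhere(D["pixels"])],np.float32)*1000
      print(t,c,round(D["confidence"],2),np.round(cv2.minAreaRect(pts)[0]),np.round(cv2.minAreaRect(pts)[1]),round(cv2.minAreaRect(pts)[2],1), pts.min(0),pts.max(0))
print(r.sense()["time_s"])
E
```

```text
stock scene 0.73 [624. 309.] [321. 154.] 2.2 [464.10352 232.52605] [786.48486 387.7872 ]
stock top 0.62 [619. 306.] [300. 152.] 1.2 [467.56226 227.1327 ] [770.4315  382.48373]
block scene 0.95 [632.  40.] [368. 384.] 1.1 [ 445.06564 -148.20256] [819.4656 233.2337]
block top 0.8 [624.  50.] [351. 364.] 1.2 [ 445.06784 -134.83174] [803.142   232.32198]
pan scene 0.72 [ 636. -211.] [346. 168.] 0.6 [ 463.30698 -295.31903] [ 808.92395 -125.74951]
pan top 0.7 [ 627. -208.] [342. 154.] 0.5 [ 455.63043 -285.90753] [ 797.7459  -129.87552]
offcut_a scene 0.56 [599.  65.] [24. 34.] 46.0 [582.5483    47.847546] [614.124    81.31674]
offcut_a scene 0.52 [642.  30.] [33. 39.] 46.0 [626.34033  10.85822] [661.83405  49.97203]
offcut_a scene 0.45 [501.  89.] [28. 38.] 47.8 [481.20953  70.93408] [519.8865  105.95159]
offcut_a top 0.48 [600.  67.] [22. 26.] 46.5 [588.4651    53.822563] [611.55975  79.30111]
offcut_a top 0.48 [645.  28.] [32. 26.] 1.2 [629.404     14.901992] [661.0629    40.922623]
2.05
```

>>> {"api": "carry_out", "payload": {"steps": [[[58,33.4,4],-20],[[58,33.4,4],-20],[[58,33.4,4],-20],[[58,33.4,4],-20],[[58,33.4,4],-20],[[58,33.4,4],-20],[[58,33.4,4],-20],[[58,33.4,4],-20],[[58,33.4,4],-20],[[58,33.4,4],-20],[[58,33.4,4],-20],[[58,33.4,4],-20],[[58,33.4,4],-20],[[58,33.4,4],-20],[[58,33.4,4],-20],[[58,33.4,4],-20],[[58,33.4,4],-20],[[58,33.4,4],-20],[[58,33.4,4],-20],[[58,33.4,4],-20]], "gripper": -1}}

```text
time_s: 4.05
tcp_pos: [0.6431, 0.0856, 0.1829]
ee_rot: [[1.0, 0.016, 0.0], [0.016, -1.0, 0.0], [0.0, -0.0, -1.0]]
wrist_force: [0.2, -0.9, -0.6]
gripper_width: 0.003
```

>>> {"api": "carry_out", "payload": {"steps": [[[0,0,5],0],[[0,0,9],0],[[0,0,12],0],[[0,0,13.2],0],[[0,0,13.2],0],[[0,0,13.2],0]]}}

```text
time_s: 4.65
tcp_pos: [0.6444, 0.0861, 0.0525]
ee_rot: [[1.0, 0.017, 0.003], [0.017, -1.0, 0.001], [0.003, -0.001, -1.0]]
wrist_force: [-0.7, -0.6, 0.4]
gripper_width: 0.002
```

```bash
cat > v.py <<'E'
import sys
from h import *
a=r.capture("scene")[150:350,200:460];b=r.capture("top")[160:310,170:430]
cv2.imwrite(f"pics/{sys.argv[1]}.png",np.vstack([cv2.resize(a,None,fx=1.7,fy=1.7),cv2.resize(b,None,fx=1.7,fy=1.7)])[:,:,::-1])
E
python3 v.py c1
```

```text
(no output)
```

View pics/c1.png

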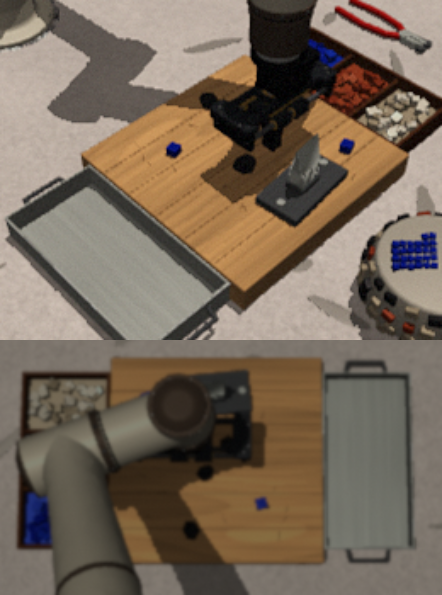

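The fingers are just behind offcut_c (crop pixel 243,163 in the scene part) and clear of the hardie. I'll push the first half now.

>>> {"api": "carry_out", "payload": {"steps": [[[0,1,0.1],0],[[0,2,0.2],0],[[0,3,0.2],0],[[0,4,0.2],0],[[0,5,0.2],0],[[0,6,0.2],0],[[0,7,0.2],0],[[0,8,0.2],0],[[0,9,0.2],0],[[0,10,0.2],0],[[0,11,0.2],0],[[0,12,0.2],0],[[0,12,0.2],0]]}}

```text
time_s: 6.05
tcp_pos: [0.6465, -0.0352, 0.051]
ee_rot: [[1.0, 0.015, 0.004], [0.015, -1.0, 0.001], [0.004, -0.001, -1.0]]
wrist_force: [0.2, -0.1, 0.3]
gripper_width: 0.002
```

```bash
python3 v.py c2
```

```text
(no output)
```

View pics/c2.png

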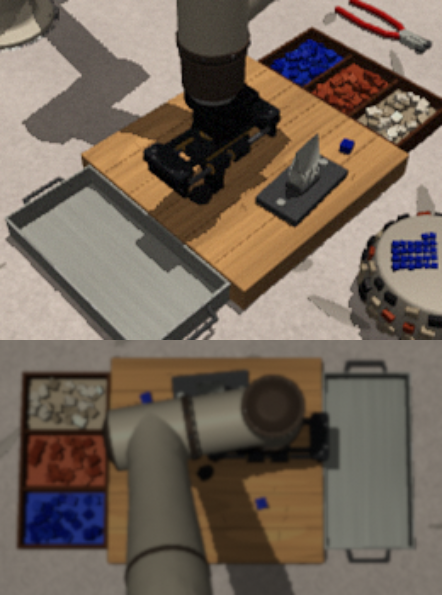

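Offcut_c is no longer at its old place and no stray stone shows; it is hidden under the gripper body. I'll carry on past the edge.

>>> {"api": "carry_out", "payload": {"steps": [[[0,1,0.05],0],[[0,2,0.1],0],[[0,3,0.1],0],[[0,4,0.1],0],[[0,5,0.1],0],[[0,6,0.1],0],[[0,7,0.1],0],[[0,8,0.1],0],[[0,9,0.1],0],[[0,9.8,0.1],0],[[0,10.4,0.1],0],[[0,10.8,0.1],0],[[0,10.8,0.1],0],[[0,10.8,-4],0],[[0,8,-8],0],[[0,4,-10],0],[[0,0,-10],0],[[0,-4,-10],0],[[0,-7,-10],0],[[0,-7,-10],0]]}}

```text
time_s: 8.15
tcp_pos: [0.6449, 0.0398, 0.1513]
ee_rot: [[1.0, 0.022, 0.005], [0.022, -1.0, 0.002], [0.005, -0.002, -1.0]]
wrist_force: [0.1, 0.2, 1.0]
gripper_width: 0.006
```

```bash
python3 v.py c3
```

```text
(no output)
```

View pics/c3.png

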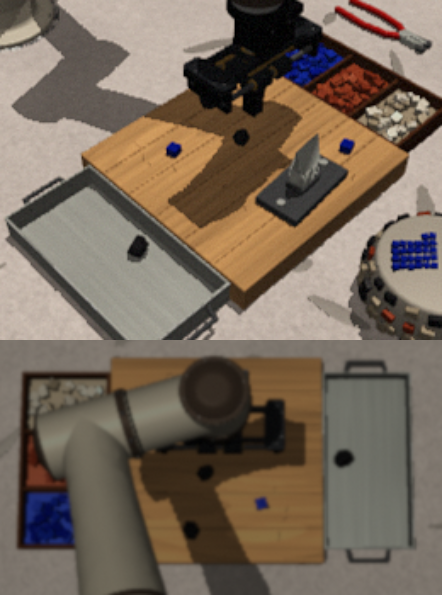

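Offcut_c lies in the pan (scene crop 138,247), tessera_a and the hardie have not moved. Next is offcut_b.

>>> {"api": "carry_out", "payload": {"steps": [[[-2,-4,0],0],[[-4.5,-7.6,0],0],[[-4.5,-7.6,0],0],[[-4.5,-7.6,0],0],[[-4.5,-7.6,4],0],[[-4.5,-7.6,7],0],[[-4.5,-7.6,9],0],[[-4.5,-7.6,10],0],[[-4.5,-7.6,10],0]]}}

```text
time_s: 9.15
tcp_pos: [0.5986, 0.1105, 0.0495]
ee_rot: [[1.0, 0.016, 0.002], [0.016, -1.0, 0.0], [0.002, 0.0, -1.0]]
wrist_force: [0.0, 0.8, 0.6]
gripper_width: 0.004
```

>>> {"api": "carry_out", "payload": {"steps": [[[0,1.2,0],0],[[0,2.4,0],0],[[0,3.6,0],0],[[0,4.8,0],0],[[0,6,0],0],[[0,7.2,0],0],[[0,8.4,0],0],[[0,9.6,0],0],[[0,10.8,0],0],[[0,12,0],0],[[0,13.2,0],0],[[0,14.4,0],0],[[0,15.6,0],0],[[0,16.8,0],0],[[0,18,0],0],[[0,19,0],0],[[0,20,0],0],[[0,21,0],0]]}}

```text
time_s: 10.95
tcp_pos: [0.6021, -0.1002, 0.0495]
ee_rot: [[1.0, 0.017, 0.002], [0.017, -1.0, -0.0], [0.002, 0.0, -1.0]]
wrist_force: [0.2, -0.6, -0.4]
gripper_width: 0.003
```

>>> {"api": "carry_out", "payload": {"steps": [[[0,1,0],0],[[0,2,0],0],[[0,3,0],0],[[0,3.8,0],0],[[0,4.3,0],0],[[0,4.3,0],0],[[0,4.3,-4],0],[[0,4.3,-8],0],[[-3,0,-10],0],[[-6,-5,-10],0],[[-9,-10,-10],0],[[-9.5,-15,-10],0],[[-9.5,-20,-10],0],[[-9.5,-23.5,-10],0],[[-9.5,-23.5,-10],0],[[-9.5,-23.5,-10],0]]}}

```text
time_s: 12.55
tcp_pos: [0.5027, 0.1348, 0.1494]
ee_rot: [[1.0, 0.02, 0.002], [0.02, -1.0, 0.0], [0.002, -0.0, -1.0]]
wrist_force: [0.3, -0.4, -0.2]
gripper_width: 0.003
```

```bash
python3 v.py c4
```

```text
(no output)
```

View pics/c4.png

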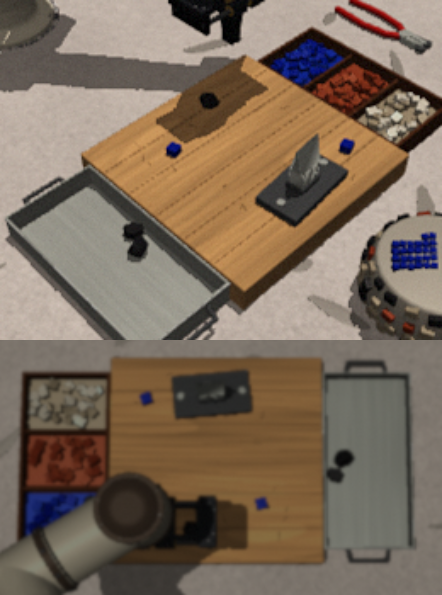

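Two offcuts are in the pan (scene crop 134,231 and 137,247), and both tesserae and the hardie have not moved. Offcut_a, at crop (208,100), is last; the tool is already behind it.

>>> {"api": "carry_out", "payload": {"steps": [[[0,0,4],0],[[0,0,7],0],[[0,0,9],0],[[0,0,10],0],[[0,0,10],0],[[0,1.2,10],0],[[0,2.4,10],0],[[0,3.6,10],0],[[0,4.8,10],0],[[0,6,10],0],[[0,7.2,10],0],[[0,8.4,10],0],[[0,9.6,10],0],[[0,10.8,10],0],[[0,12,10],0],[[0,13.2,10],0],[[0,14.4,10],0],[[0,15.6,10],0]]}}

```text
time_s: 14.45
tcp_pos: [0.5053, -0.0243, 0.0492]
ee_rot: [[1.0, 0.017, 0.001], [0.017, -1.0, -0.0], [0.001, 0.0, -1.0]]
wrist_force: [-0.0, -0.1, -0.0]
gripper_width: 0.007
```

>>> {"api": "carry_out", "payload": {"steps": [[[0,1.2,0],0],[[0,2.4,0],0],[[0,3.6,0],0],[[0,4.8,0],0],[[0,6,0],0],[[0,7.2,0],0],[[0,8.4,0],0],[[0,9.4,0],0],[[0,10.4,0],0],[[0,11.2,0],0],[[0,11.7,0],0],[[0,11.7,0],0],[[0,11.7,-4],0],[[0,11.7,-8],0],[[-3,7,-12],0],[[-6,2,-15],0],[[-6,-3,-15],0],[[-6,-8,-15],0],[[-6,-13,-15],0],[[-6,-13,-15],0]]}}

```text
time_s: 16.45
tcp_pos: [0.4426, 0.1079, 0.1999]
ee_rot: [[1.0, 0.02, 0.003], [0.02, -1.0, 0.001], [0.003, -0.001, -1.0]]
wrist_force: [1.2, 0.2, 0.7]
gripper_width: 0.005
```

```bash
python3 v.py c5
python3 - <<'E'
from h import *
for c in("scene","top"):
    r.capture(c)
    for t in("offcut_a","tessera_a","hardie"):
        print(c,t,[(round(d["confidence"],2),np.round(d["centre"],3).tolist()) for d in r.place_of(c,t)][:4])
E
```

```text
scene offcut_a [(0.64, [0.602, -0.154, 0.016]), (0.5, [0.62, -0.169, 0.019]), (0.41, [0.505, -0.187, 0.019])]
scene tessera_a [(0.57, [0.726, 0.164, 0.044]), (0.42, [0.552, -0.026, 0.043])]
scene hardie [(0.69, [0.733, 0.064, 0.042]), (0.53, [0.724, 0.164, 0.046])]
top offcut_a [(0.5, [0.623, -0.169, 0.02]), (0.42, [0.502, -0.184, 0.02]), (0.4, [0.602, -0.157, 0.021])]
top tessera_a [(0.59, [0.547, -0.023, 0.05]), (0.59, [0.734, 0.062, 0.047]), (0.37, [0.725, 0.177, 0.039])]
top hardie [(0.55, [0.733, 0.064, 0.044])]
```

View pics/c5.png

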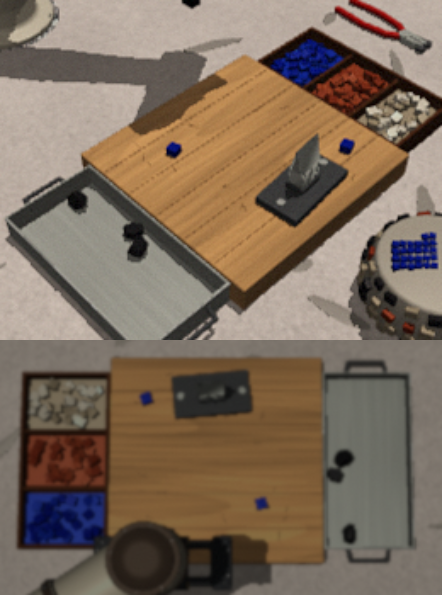

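All three offcuts are in the pan (top crop 344,458; 335,474; 349,533). The block holds only the tesserae and the hardie, all where they were, and the arm is clear.

```bash
python3 -c "
from station import r
print(r.finish_job())"
```

```text
the job is handed in; nothing more can be done
None
```

All three offcuts are in the scrap pan. I swept them with the shut fingers, one straight push each along the block and off its right edge (c, then b, then a). I handed the job in at about 17 s on the robot's clock.

- **Offcuts:** In the final check both cameras place them inside the pan, at about (0.62, -0.17), (0.60, -0.155) and (0.50, -0.185) m.
- **Bystanders:** Both tesserae and the hardie are within a few mm of their first readings, which is within the network's error. The nippers look unmoved in the last view. The hammer lay outside the later crops, but the arm never went near it.
- **Forces:** The wrist force read no more than about 1 N at the end of each move; I did not see readings during the pushes. The arm was clear of everything at hand-in.

**Checks that failed or disagreed:**
- My two-camera height measurement worked only for offcut_c (5.7 cm, as expected). For offcut_b it was mismatched and offcut_a was missed, so I used the network positions and the stated block height for those two.
- One network report in the final check called the hardie a tessera. The picture shows this is wrong.

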